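Set a food warmer's pull-and-turn heat selector

TASK

Switch on the food warmer's well under the covered pan: pull that well's heat selector straight up against its spring, turn it clockwise from off to the two-bar setting, and let it drop fully home in the seat there (a little past the mark), then let go. Be gentle with it: never force it round while its pin is caught, haul it against its stop or ram it down, and leave the other selector, the pans and the things around as they are.

Things in the scene. Friction and masses are not known exactly. Their poses are not given: they have to be found in the camera images.
- warmer: Stainless two-well countertop food warmer, heavy, 480 mm deep (x -230 to +250 mm), 600 mm wide (y), flat top deck 175 mm above the table. Origin at table height; +x points away from the robot's side, +y to the left well, z up. Wells centred at x +60, y +140 (left) and -140 mm (right). Each well's selector stands right in front of it on the deck, at x -178, y +140 or -140 mm.
- dial_left (a point): Centre of the left selector's flat dial plate, level with the deck, 108 mm across; axes as the warmer's. Dark marks 45 mm from the axis: a small ring (off) on the far side (+x), then one, two and three bars, each 36 degrees further clockwise seen from above (two bars: 72 degrees). The seats under the knob lie a little past the marks.
- dial_right (a point): Centre of the right selector's flat dial plate, level with the deck, 108 mm across; axes as the warmer's. Dark marks 45 mm from the axis: a small ring (off) on the far side (+x), then one, two and three bars, each 36 degrees further clockwise seen from above (two bars: 72 degrees). The seats under the knob lie a little past the marks.
- sel_left_grip (a point): Black heat selector of the left well, on a vertical axis. Round skirt 56 mm across (top 13 mm above the deck) carrying a straight upright bar grip 50 mm long and 18 mm thick, flat vertical sides from 13 to 43 mm above the deck. Point: on the axis, 32 mm above the deck when seated (11 mm below the bar's top). x runs along the bar to its pointer end (pointed nose, white line on top), z up.
- sel_right_grip (a point): Black heat selector of the right well, on a vertical axis. Round skirt 56 mm across (top 13 mm above the deck) carrying a straight upright bar grip 50 mm long and 18 mm thick, flat vertical sides from 13 to 43 mm above the deck. Point: on the axis, 32 mm above the deck when seated (11 mm below the bar's top). x runs along the bar to its pointer end (pointed nose, white line on top), z up.
- sel_left (a joint): Turn of the left selector, rad: 0 at the off ring, growing clockwise from above; marks at 0.628 (one bar), 1.257 (two), 1.885 (three). A 6 mm pin under it drops into a seat near each mark. The seats are not true to the marks: all lie equally far past them (clockwise), somewhere from 0.05 to 0.25 rad, and take the pin only within 0.02 rad: feel for them. Off is a wide slot.
- sel_right (a joint): Turn of the right selector, rad, as for the left one; its seats lie past the marks by an amount of their own, also 0.05 to 0.25 rad. Lifted clear, either selector turns with a steady drag of about 0.15 N m and stays at the angle where it is left.
- sel_left_lift (a joint): How far the left selector is pulled up, m; 0 when seated. A spring pulls it down: about 8 N seated, 11 N at 9 mm, plus some drag. The pin stands 5 mm deep in its seat, so it turns freely from 6 mm of lift; a firm stop comes at 10 mm. Let down between seats, it rests on the plate about 5 mm up. While seated it cannot turn: the pin jams on the seat's wall.
- sel_right_lift (a joint): How far the right selector is pulled up, m; spring, stop and seats as for the left one.
- covered_pan_front (a point): Pan under a flat stainless lid, 325 mm (x) by 265 mm (y), hanging by its rim in one of the wells; lid top 17 mm and its wire handle 47 mm above the deck. The point is at the middle of the pan's front rim (the 265 mm edge next to the selector), 4 mm above the deck.
- open_pan_front (a point): Empty open pan of the same size, no lid, in the other well. The point is at the middle of the pan's front rim (the 265 mm edge next to the selector), 4 mm above the deck.
- sauce_cup: Small stainless cup, 60 mm across, 36 mm high, standing on the deck between the two selectors; origin under its middle. Not part of the job.
- salt_shaker: Stainless salt shaker, 42 mm across, 73 mm high, standing on the deck between the two selectors; origin under its middle. Not part of the job.

How it is judged:
By the outcome, as a careful person would: the job done as asked, in the order asked, and still so for the second after the job is handed in, with the robot touching nothing.
It also fails if it takes over 58 s, if anything falls off the work surface, if the arm or the gripper's body presses on something with over 40 N, if the wrist force passes 120 N, or if a joint passes its speed limit or range.

ROBOT

A 6-joint arm with a two-finger parallel gripper is mounted at the origin on the work surface. World frame = base frame: x ahead of the robot, y to its left, z up, the work surface at z = 0. Lengths are in mm, angles in rad, forces in N, time in s.
With the tool pointing down it reaches from about 325 to 775 mm from the base axis. Payload 5.5 kg.
Tool frame: the origin (TCP) lies midway between the tips of the shut fingers; the grasp point (between the pads) lies 19 mm behind it; z points along the fingers, y is the direction in which the jaws open and shut (so a half turn about z gives the same grasp; the last joint's range is limited). The gripper opens to 85 mm and grips with 20 to 120 N. Pads are 22 mm wide; open, the fingers measure 114 mm over their backs; the gripper's body (76 mm by 85 mm) begins 54 mm behind the grasp point. The pads swing forward as they close: fully open they stand 13 mm farther back than shut.
Start: joints at [-1.322, 0.091, 1.231, -0, 1.82, -0.057], TCP at [180.633, -572.178, 231.275] pointing down, gripper open.
Joint ranges: [-2.87, 2.87], [-0.86, 2.18], [0.17, 2.46], [-1.51, 4.65], [0.06, 2.69], [-2.65, 2.65]. Speed limits (rad/s): [2.57, 2.57, 3.01, 3.14, 3.14, 3.14].

INTERFACE

Orientations are given as a rotation vector (axis times angle).
In Python, from cell import status, eyes, sign_off gives the robot as it stands. The module is installed in compiled form; this text tells all that it offers.
- The arm moves only by the tool move_arm, never from a script. Its argument "deltas" is a list of rows, each an object of numbers: "tx", "ty", "tz": the shift along the world's x, y, z in units of 40 mm (1.0 is 40 mm); "roll": the turn about the world's z in units of 5 degrees (1.0 is 5 degrees). In form: [{"tx": .., "ty": .., "tz": .., "roll": ..}, ...]. A call has exactly 10 rows; each row is the pose to reach, as a shift and turn from the pose commanded when the call began; what a row does not reach only later rows make up. A row lasts 1/8 s, in which the tool goes at most 62.5 mm and 10.7 degrees, less where a joint would pass 70% of its speed; a pose out of reach is approached as far as the arm can. A call with a gripper value outside its range is refused whole. "hand" is the opening, from 0 (shut) to 1 (fully open), set as the call begins (left out, the last holds). The fingers move at their own pace and stop on an object; the grip force is fixed at half the most. Time passes only in rows, so rows that repeat a pose let the fingers close, or fill a call up. It gives the time, the measured TCP pose, the force and the opening at its end, in the units of the state.
- status.read_state(): the state, without advancing time (a new reading comes with each control period).
- eyes.read_camera(name): name is "scene" or "top"; returns a dict with "pixels" (480x640x3 uint8, blue, green, red), "depth" (480x640 float32, mm along the optical axis (not along the pixel's ray), 0 where there is no reading), "fovy" (degrees; the focal length in pixels is half the picture's height over the tangent of half this angle, whatever the lens; pixels are square), "cx", "cy" (the principal point, pixels), "world_from_camera" (4x4, takes a point from camera to world coordinates). Camera axes: x right, y down, z forward; pixel columns grow to the right and rows downward; lengths in mm; the calibration is good to about 2 mm. A picture is of the moment at which its call begins.
- sign_off(): hands the job in, once; it reports no verdict.
The state is a dict: "clock": time; "joint_pos": joint angles; "dq": joint speeds; "tau": joint torques, N m; "tool_pos": TCP position; "tool_rot": TCP orientation; "ft_force": force on the tool from outside, world axes, zero at the start; "wrist_torque": the same for the moment, N m; "width": finger opening in mm.
Only numpy, scipy, OpenCV 4.12 (cv2) and the standard library are available. Lean on these libraries where they do the work, as an engineer would, in place of code of your own. Each camera call takes 0.05 s, during which the arm holds its last target.

## Working session

There is one attempt and no reset: what is moved stays moved. The work goes in short steps, Python scripts to look and compute and a tool call to move; the robot and the scene stay as the last step left them, time stands still between calls to the robot, and variables do not carry over. Pictures are saved under pics/ and viewed, and the job is handed in when it is done.

Besides the shell and the picture viewer there is one more tool, called after "Emit:" by a JSON object that holds its "method" and its "body". move_arm: Moves the arm, as the interface text tells. Its arguments: {"type":"object","properties":{"deltas":{"type":"array","items":{"type":"object","properties":{"tx":{"type":"number"},"ty":{"type":"number"},"tz":{"type":"number"},"roll":{"type":"number"}}}},"hand":{"type":"number"}},"required":["deltas"]}

```bash
mkdir -p pics; cat > h.py <<'E'
import numpy as np, cv2
from cell import status, eyes
def snap(name, tag):
    r=eyes.read_camera(name); cv2.imwrite(f'pics/{tag}.png', r['pixels'])
    np.savez(f'{tag}.npz', **{k:np.asarray(v) for k,v in r.items()}); return r
def proj(r,P):
    f=240/np.tan(np.radians(float(r['fovy']))/2)
    T=np.linalg.inv(np.array(r['world_from_camera'])); p=T[:3,:3]@P+T[:3,3]
    return f*p[0]/p[2]+float(r['cx']), f*p[1]/p[2]+float(r['cy'])
def ray(r,u,v,z):
    f=240/np.tan(np.radians(float(r['fovy']))/2)
    M=np.array(r['world_from_camera']); d=M[:3,:3]@np.array([(u-r['cx'])/f,(v-r['cy'])/f,1]); o=M[:3,3]
    return o+d*(z-o[2])/d[2]
E
python3 - <<'E'
from h import *
for n in ('scene','top'):
    r=snap(n,n+'0'); print(n,r['fovy'],r['cx'],r['cy'],np.round(r['world_from_camera'],3).tolist())
print(status.read_state())
E
```

```text
scene 56.75633228391692 315.37679141314896 248.77624717079405 [[-0.68, 0.445, -0.582, 1024.625], [0.733, 0.424, -0.532, 357.06], [0.01, -0.789, -0.615, 558.441], [0.0, 0.0, 0.0, 1.0]]
top 49.96592809983646 310.6517706697005 238.72029058396237 [[-0.008, -0.982, 0.189, 452.119], [-1.0, 0.009, 0.006, 7.86], [-0.008, -0.189, -0.982, 1015.381], [0.0, 0.0, 0.0, 1.0]]
{'clock': 0.1, 'joint_pos': array([-1.32168396e+00,  9.18295229e-02,  1.23176229e+00,  1.65042305e-06,
        1.81984995e+00, -5.66817740e-02]), 'dq': array([-0.00216915, -0.00231314, -0.00238123, -0.00111837, -0.0005647 ,
       -0.0024417 ]), 'tau': array([ 4.32541696e-03, -4.60215425e+01, -4.19220185e+01,  6.97995347e-05,
        1.05463489e-02,  2.52999865e-05]), 'tool_pos': array([ 180.57410887, -571.90457329,  230.23824999]), 'tool_rot': array([-3.10312348e+00, -4.78191251e-01,  2.76369459e-04]), 'ft_force': array([-0.57963133,  0.13727845,  0.6565458 ]), 'wrist_torque': array([ 0.01283112, -0.01871307,  0.0069759 ]), 'width': 85.58041465799259}
```

View pics/scene0.png

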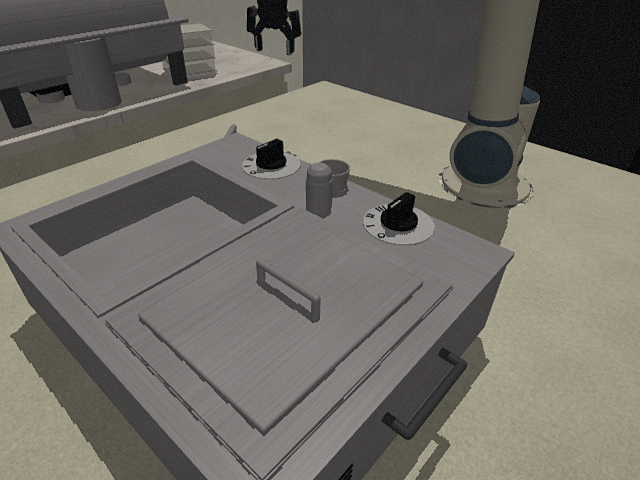

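View pics/top0.png

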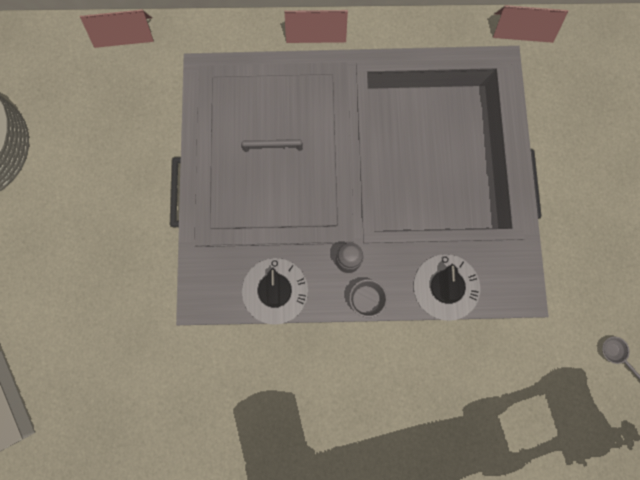

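The covered pan is in the left well (lid and handle around 272,150), so the target is the left selector at about (274,290) in the top view. I'll measure it next.

```bash
python3 - <<'E'
from h import *
r=dict(np.load('top0.npz')); im=r['pixels']
for nm,(a,b) in {'L':(235,245),'R':(408,242)}.items():
    c=cv2.resize(im[b:b+90,a:a+80],None,fx=6,fy=6,interpolation=cv2.INTER_CUBIC); cv2.imwrite(f'pics/z{nm}.png',c)
    hsv=cv2.cvtColor(im,cv2.COLOR_BGR2GRAY)
    m=np.zeros_like(hsv); sub=hsv[b:b+90,a:a+80]; m[b:b+90,a:a+80]=(sub>140)*255
    cs,_=cv2.findContours(m,cv2.RETR_EXTERNAL,cv2.CHAIN_APPROX_NONE); c=max(cs,key=cv2.contourArea)
    P=np.array([ray(r,u,v,175)[:2] for u,v in cv2.convexHull(c)[:,0]])
    e=cv2.minEnclosingCircle(P.astype(np.float32)); A=np.c_[2*P,np.ones(len(P))]; s=np.linalg.lstsq(A,(P**2).sum(1),rcond=None)[0]
    print(nm,e,s[:2],np.sqrt(s[2]+s[:2]@s[:2]), 'grey pct',np.percentile(sub,[5,25,50,75,95]))
    d=r['depth'][b+20:b+70,a+20:a+60]; print('depth',d[d>0].min(),np.median(d))
# warmer deck edges by depth
z=[]
f=240/np.tan(np.radians(float(r['fovy']))/2);M=r['world_from_camera']
v,u=np.mgrid[0:480,0:640]; D=r['depth']; C=np.stack([(u-r['cx'])/f*D,(v-r['cy'])/f*D,D],-1); W=C@M[:3,:3].T+M[:3,3]
deck=(abs(W[...,2]-175)<8)&(D>0); cs,_=cv2.findContours(deck.astype(np.uint8),0,1); c=max(cs,key=cv2.contourArea)
Pd=np.array([ray(r,*p,175)[:2] for p in c[:,0]],np.float32); print('deck rect',cv2.minAreaRect(Pd), np.median(W[...,2][deck]))
for q in [(240,270),(310,300)]: print(W[q[1],q[0]])
np.save('W0.npy',W)
E
```

```text
L ((503.4709777832031, 71.91466522216797), 77.51158905029297) [504.30498081  71.88903643] 72.31909459168122 grey pct [ 47. 115. 122. 145. 151.]
depth 791.0722 831.0017
R ((507.0583801269531, -205.5306396484375), 77.9419174194336) [ 506.22589184 -206.66288196] 72.4341420145094 grey pct [ 44. 115. 123. 145. 152.]
depth 790.49664 829.4773
deck rect ((718.5748901367188, -64.72311401367188), (481.15899658203125, 600.2525024414062), 0.7623972296714783) 176.01838328137103
[562.63772675 129.27281263 176.82381472]
[512.77588356  14.8266286  175.20140772]
```

View pics/zL.png

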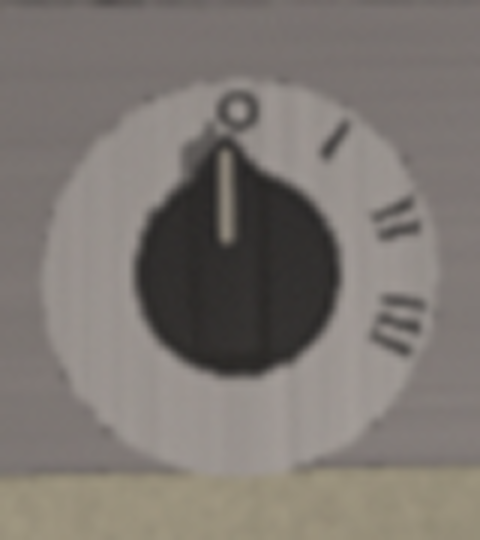

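```bash
cat > meas.py <<'E'
from h import *
def plate(r,a,b):
    im=r['pixels']; s=cv2.cvtColor(im,cv2.COLOR_BGR2HSV); g=s[...,2]
    m=np.zeros(g.shape,np.uint8); S=np.s_[b:b+90,a:a+80]; m[S]=((g[S]>138)&(s[...,1][S]<40))*255
    m=cv2.morphologyEx(m,cv2.MORPH_OPEN,np.ones((3,3),np.uint8))
    c=max(cv2.findContours(m,0,1)[0],key=cv2.contourArea); return cv2.convexHull(c)[:,0],s
if __name__=='__main__':
    r=dict(np.load('top0.npz'))
    for nm,a,b in (('L',235,245),('R',408,242)):
        h,s=plate(r,a,b)
        P=np.array([ray(r,u,v,175)[:2] for u,v in h]); A=np.c_[2*P,np.ones(len(P))]
        q=np.linalg.lstsq(A,(P**2).sum(1),rcond=None)[0]; print(nm,q[:2],np.sqrt(q[2]+q[:2]@q[:2]),len(h))
        S=np.s_[b:b+90,a:a+80]; g=s[...,2]
        d=np.zeros(g.shape,np.uint8); d[S]=(g[S]<75)*255
        n,l,st,ce=cv2.connectedComponentsWithStats(d)
        for i in range(1,n):
            if st[i,4]>3: p=ray(r,*ce[i],175 if st[i,4]<200 else 200)[:2]; print(st[i,4],ce[i].round(2),p.round(1), 'ang cw',np.degrees(np.arctan2(-(p-q[:2])[1],(p-q[:2])[0])).round(1), np.hypot(*(p-q[:2])).round(1))
        w=np.zeros(g.shape,np.uint8); cc=ray(r,0,0,0)
        k=[i for i in range(1,n) if st[i,4]>200][0]; x,y,W_,H_=st[k,:4]
        hull=cv2.convexHull(cv2.findContours((l==k).astype(np.uint8),0,1)[0][0]); cv2.drawContours(w,[hull],-1,255,-1)
        w=((w>0)&(g>75)&(cv2.erode(w,np.ones((3,3),np.uint8))>0)).astype(np.uint8)
        n2,l2,s2,c2=cv2.connectedComponentsWithStats(w); 
        if n2>1:
            i=1+np.argmax(s2[1:,4]); v,u=np.where(l2==i); L=np.array([ray(r,*t,218)[:2] for t in zip(u,v)]); wt=g[l2==i].astype(float)
            d_=np.cov(L.T,aweights=wt-60); e=np.linalg.eigh(d_)[1][:,1]; e*=np.sign(e[0]); print('line',len(L),L.mean(0).round(1),'cw ang',np.degrees(np.arctan2(-e[1],e[0])))
            dd=L.mean(0)-q[:2]; print('from centre',np.degrees(np.arctan2(-dd[1],dd[0])))
E
python3 meas.py
```

```text
L [528.20321957  72.54940665] 53.67790635495908 30
868 [274.09 289.74] [527.6  71.3] ang cw 114.8 1.3
line 47 [545.3  73.3] cw ang -0.9979685538031422
from centre -2.376970187314031
R [ 531.89756004 -207.92385837] 53.52465628964505 27
919 [447.38 285.57] [ 531.8 -202.8] ang cw -90.5 5.1
line 44 [ 548.3 -207.9] cw ang 0.8012576228765272
from centre -0.18636178277937987
```

Emit:
{"method": "move_arm", "body": {"deltas": [{"tx":0.2,"ty":0.4,"tz":0.5,"roll":1.2},{"tx":0.6,"ty":1.2,"tz":1.0,"roll":2.8},{"tx":1.1,"ty":2.1,"tz":1.5,"roll":4.5},{"tx":1.6,"ty":3.0,"tz":1.75,"roll":6.3},{"tx":2.1,"ty":3.9,"tz":1.75,"roll":8.1},{"tx":2.6,"ty":4.8,"tz":1.75,"roll":9.9},{"tx":3.1,"ty":5.7,"tz":1.75,"roll":11.7},{"tx":3.6,"ty":6.6,"tz":1.75,"roll":13.5},{"tx":4.1,"ty":7.5,"tz":1.75,"roll":15.3},{"tx":4.6,"ty":8.4,"tz":1.75,"roll":17.1}], "hand": 0.7}}

```text
clock: 1.35
tool_pos: [365.0, -234.9, 300.9]
tool_rot: [-1.949, -2.463, -0.0]
ft_force: [0.6, -0.4, 0.8]
width: 60.0
```

Emit:
{"method": "move_arm", "body": {"deltas": [{"tx":0.5,"ty":0.9,"tz":0,"roll":1.8},{"tx":1.0,"ty":1.8,"tz":0,"roll":3.6},{"tx":1.5,"ty":2.8,"tz":0,"roll":5.4},{"tx":2.0,"ty":3.8,"tz":0,"roll":7.2},{"tx":2.5,"ty":4.8,"tz":0,"roll":9.0},{"tx":3.0,"ty":5.8,"tz":0,"roll":10.8},{"tx":3.5,"ty":6.7,"tz":0,"roll":12.6},{"tx":3.9,"ty":7.4,"tz":0,"roll":14.3},{"tx":4.1,"ty":7.72,"tz":0,"roll":15.55},{"tx":4.1,"ty":7.72,"tz":0,"roll":15.55}]}}

```text
clock: 2.6
tool_pos: [528.7, 73.4, 300.3]
tool_rot: [0.022, -3.14, 0.0]
ft_force: [-0.8, -0.1, -0.4]
width: 59.8
```

```bash
python3 - <<'E'
from h import *
r=snap('scene','scene1'); r0=dict(np.load('scene0.npz'))
# plate ellipse in clean scene view
im=r0['pixels']; a,b=355,190
s=cv2.cvtColor(im,cv2.COLOR_BGR2HSV); g=s[...,2]; S=np.s_[b:b+65,a:a+90]
print(np.percentile(g[S],[5,25,50,75,95]))
m=np.zeros(g.shape,np.uint8); m[S]=(g[S]>150)*255
c=max(cv2.findContours(m,0,1)[0],key=cv2.contourArea); h=cv2.convexHull(c)[:,0]
P=np.array([ray(r0,u,v,175)[:2] for u,v in h]); A=np.c_[2*P,np.ones(len(P))]
q=np.linalg.lstsq(A,(P**2).sum(1),rcond=None)[0]; print(q[:2],np.sqrt(q[2]+q[:2]@q[:2]))
cv2.imwrite('pics/zs1.png',cv2.resize(r['pixels'][60:300,280:520],None,fx=2.5,fy=2.5,interpolation=cv2.INTER_CUBIC))
st=status.read_state(); print(st['tool_pos'],st['tool_rot'],st['joint_pos'],st['ft_force'],st['wrist_torque'],st['clock'])
E
```

```text
[ 10.  91. 122. 129. 160.]
[526.06026628  72.77351089] 52.39344478834437
[528.50117203  72.66354138 300.63119136] [ 1.86204940e-02 -3.14015804e+00  5.43732282e-04] [ 7.30185988e-02 -6.11019951e-02  1.26080692e+00 -2.71684378e-04
  1.94328719e+00 -1.50973588e+00] [-0.11953288 -0.54513499  0.12067535] [ 0.00713832 -0.03509231 -0.02438489] 2.65
```

View pics/zs1.png

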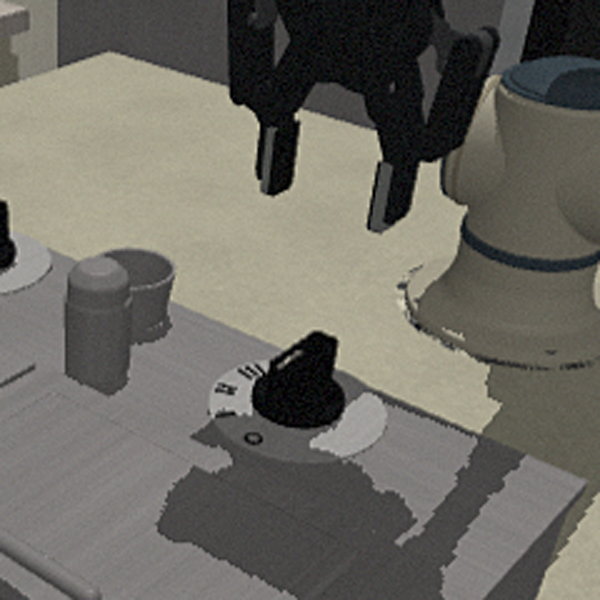

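Emit:
{"method": "move_arm", "body": {"deltas": [{"tx":-0.01,"tz":-0.3},{"tx":-0.01,"tz":-0.7},{"tx":-0.01,"tz":-1.1},{"tx":-0.01,"tz":-1.5},{"tx":-0.01,"tz":-1.85},{"tx":-0.01,"tz":-2.15},{"tx":-0.01,"tz":-2.4},{"tx":-0.01,"tz":-2.6},{"tx":-0.01,"tz":-2.7},{"tx":-0.01,"tz":-2.7}]}}

```text
invalid input at $.deltas[0]: expected keys tx, ty, tz, roll
```

```bash
python3 - <<'E'
from h import *
r=snap('scene','scene2'); 
cv2.imwrite('pics/zs2.png',cv2.resize(r['pixels'][100:300,300:500],None,fx=3,fy=3,interpolation=cv2.INTER_CUBIC))
r=snap('top','top2'); 
cv2.imwrite('pics/zt2.png',cv2.resize(r['pixels'][220:340,200:400],None,fx=4,fy=4,interpolation=cv2.INTER_CUBIC))
st=status.read_state(); print(st['tool_pos'],st['ft_force'],st['clock'])
E
```

```text
[528.34751021  72.01226793 301.20586558] [-0.04562716 -0.31202244  0.17753412] 2.75
```

View pics/zs2.png

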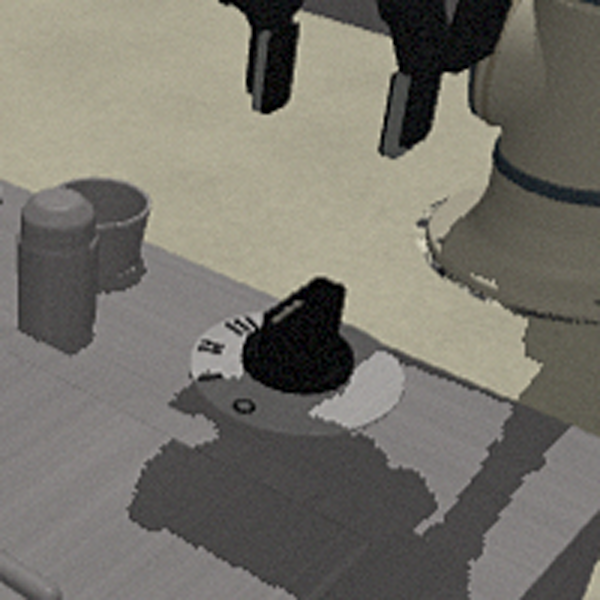

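View pics/zt2.png

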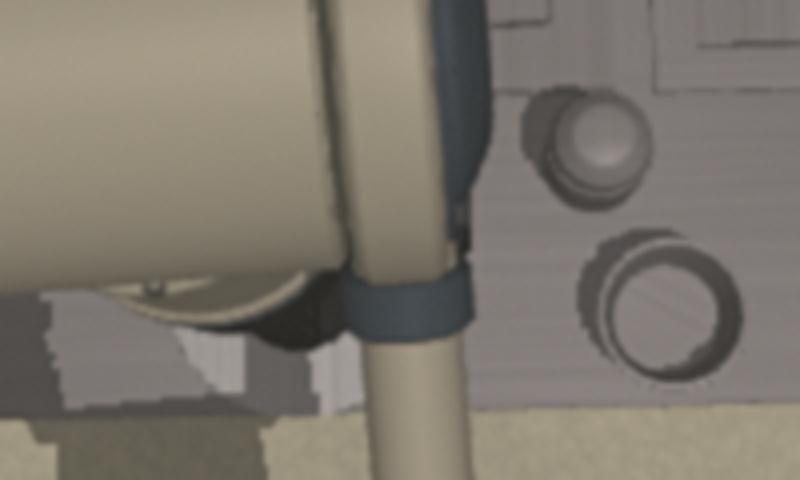

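The move was refused because every key is required, so the gripper is still above the selector. I'll resend it with full rows.

Emit:
{"method": "move_arm", "body": {"deltas": [{"tx":-0.01,"ty":0,"tz":-0.3,"roll":0},{"tx":-0.01,"ty":0,"tz":-0.7,"roll":0},{"tx":-0.01,"ty":0,"tz":-1.1,"roll":0},{"tx":-0.01,"ty":0,"tz":-1.5,"roll":0},{"tx":-0.01,"ty":0,"tz":-1.85,"roll":0},{"tx":-0.01,"ty":0,"tz":-2.15,"roll":0},{"tx":-0.01,"ty":0,"tz":-2.4,"roll":0},{"tx":-0.01,"ty":0,"tz":-2.6,"roll":0},{"tx":-0.01,"ty":0,"tz":-2.7,"roll":0},{"tx":-0.01,"ty":0,"tz":-2.7,"roll":0}]}}

```text
clock: 4.0
tool_pos: [528.2, 72.6, 193.2]
tool_rot: [0.021, -3.141, 0.0]
ft_force: [-0.3, 0.4, 0.5]
width: 59.8
```

```bash
python3 - <<'E'
from h import *
r=snap('scene','scene3'); 
cv2.imwrite('pics/zs3.png',cv2.resize(r['pixels'][100:300,300:500],None,fx=3,fy=3,interpolation=cv2.INTER_CUBIC))
st=status.read_state(); print(st['tool_pos'],st['ft_force'],st['clock'])
E
```

```text
[528.33494636  72.65054004 193.54069742] [-0.61059142 -0.32134264  0.36470489] 4.05
```

View pics/zs3.png

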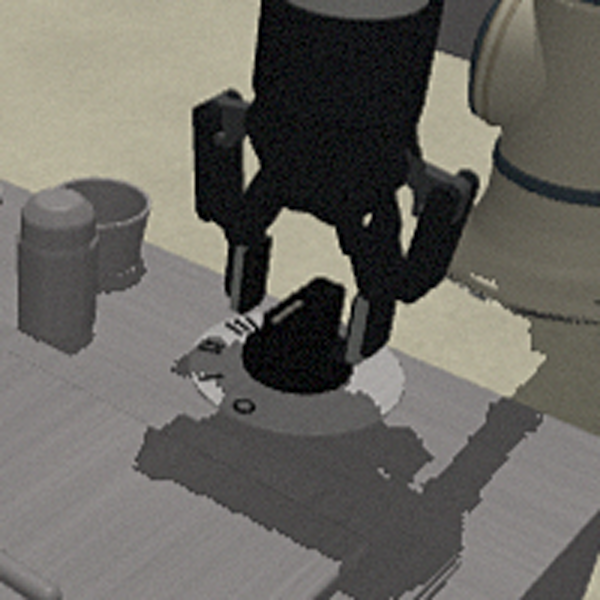

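The bar sits between the open fingers, so I'm closing on it.

Emit:
{"method": "move_arm", "body": {"deltas": [{"tx":0,"ty":0,"tz":0,"roll":0},{"tx":0,"ty":0,"tz":0,"roll":0},{"tx":0,"ty":0,"tz":0,"roll":0},{"tx":0,"ty":0,"tz":0,"roll":0},{"tx":0,"ty":0,"tz":0,"roll":0},{"tx":0,"ty":0,"tz":0,"roll":0},{"tx":0,"ty":0,"tz":0,"roll":0},{"tx":0,"ty":0,"tz":0,"roll":0},{"tx":0,"ty":0,"tz":0,"roll":0},{"tx":0,"ty":0,"tz":0,"roll":0}], "hand": 0}}

```text
clock: 5.3
tool_pos: [528.4, 72.8, 193.8]
tool_rot: [-0.021, 3.141, 0.0]
ft_force: [-1.5, 2.1, 5.3]
width: 17.0
```

```bash
python3 - <<'E'
from h import *
st=status.read_state(); print({k:np.round(st[k],3) for k in ('tool_pos','tool_rot','ft_force','wrist_torque','width','clock')})
E
```

```text
{'tool_pos': array([528.364,  72.777, 193.804]), 'tool_rot': array([-0.021,  3.141,  0.   ]), 'ft_force': array([-1.497,  2.1  ,  5.302]), 'wrist_torque': array([0.284, 0.104, 0.032]), 'width': np.float64(17.017), 'clock': np.float64(5.3)}
```

Emit:
{"method": "move_arm", "body": {"deltas": [{"tx":0,"ty":0,"tz":0.02,"roll":0},{"tx":0,"ty":0,"tz":0.04,"roll":0},{"tx":0,"ty":0,"tz":0.06,"roll":0},{"tx":0,"ty":0,"tz":0.08,"roll":0},{"tx":0,"ty":0,"tz":0.1,"roll":0},{"tx":0,"ty":0,"tz":0.1,"roll":0},{"tx":0,"ty":0,"tz":0.1,"roll":0},{"tx":0,"ty":0,"tz":0.1,"roll":0},{"tx":0,"ty":0,"tz":0.1,"roll":0},{"tx":0,"ty":0,"tz":0.1,"roll":0}]}}

```text
clock: 6.55
tool_pos: [528.2, 72.8, 195.1]
tool_rot: [0.021, -3.14, -0.0]
ft_force: [4.6, 3.4, -8.3]
width: 16.9
```

```bash
cat > s.py <<'E'
from h import *
st=status.read_state()
a=2*np.degrees(np.arctan2(st['tool_rot'][1],st['tool_rot'][0]))%360
print({k:np.round(st[k],3).tolist() for k in ('tool_pos','ft_force','wrist_torque','width','clock')},'yaw',a.round(2))
E
python3 s.py
```

```text
{'tool_pos': [528.247, 72.78, 195.123], 'ft_force': [4.612, 3.387, -8.289], 'wrist_torque': [0.442, -0.989, 0.024], 'width': 16.864, 'clock': 6.55} yaw 180.78
```

Emit:
{"method": "move_arm", "body": {"deltas": [{"tx":0,"ty":0,"tz":0.02,"roll":0},{"tx":0,"ty":0,"tz":0.04,"roll":0},{"tx":0,"ty":0,"tz":0.06,"roll":0},{"tx":0,"ty":0,"tz":0.08,"roll":0},{"tx":0,"ty":0,"tz":0.1,"roll":0},{"tx":0,"ty":0,"tz":0.12,"roll":0},{"tx":0,"ty":0,"tz":0.12,"roll":0},{"tx":0,"ty":0,"tz":0.12,"roll":0},{"tx":0,"ty":0,"tz":0.12,"roll":0},{"tx":0,"ty":0,"tz":0.12,"roll":0}]}}

```text
clock: 7.8
tool_pos: [528.3, 72.7, 199.5]
tool_rot: [0.021, -3.139, -0.0]
ft_force: [5.4, 2.4, -8.8]
width: 16.9
```

```bash
python3 s.py
```

```text
{'tool_pos': [528.254, 72.739, 199.485], 'ft_force': [5.415, 2.366, -8.781], 'wrist_torque': [0.487, -1.077, 0.044], 'width': 16.889, 'clock': 7.8} yaw 180.78
```

Emit:
{"method": "move_arm", "body": {"deltas": [{"tx":0,"ty":0,"tz":0.02,"roll":0},{"tx":0,"ty":0,"tz":0.04,"roll":0},{"tx":0,"ty":0,"tz":0.06,"roll":0},{"tx":0,"ty":0,"tz":0.06,"roll":0},{"tx":0,"ty":0,"tz":0.06,"roll":0},{"tx":0,"ty":0,"tz":0.06,"roll":0},{"tx":0,"ty":0,"tz":0.06,"roll":0},{"tx":0,"ty":0,"tz":0.06,"roll":0},{"tx":0,"ty":0,"tz":0.06,"roll":0},{"tx":0,"ty":0,"tz":0.06,"roll":0}]}}

```text
clock: 9.05
tool_pos: [528.2, 72.8, 201.7]
tool_rot: [0.021, -3.139, -0.0]
ft_force: [5.6, 2.7, -10.5]
width: 16.7
```

```bash
python3 s.py; python3 - <<'E'
from h import *
r=snap('scene','scene4'); 
cv2.imwrite('pics/zs4.png',cv2.resize(r['pixels'][100:300,300:500],None,fx=3,fy=3,interpolation=cv2.INTER_CUBIC))
E
```

```text
{'tool_pos': [528.249, 72.771, 201.654], 'ft_force': [5.635, 2.667, -10.506], 'wrist_torque': [0.492, -1.074, 0.071], 'width': 16.74, 'clock': 9.05} yaw 180.78
```

View pics/zs4.png

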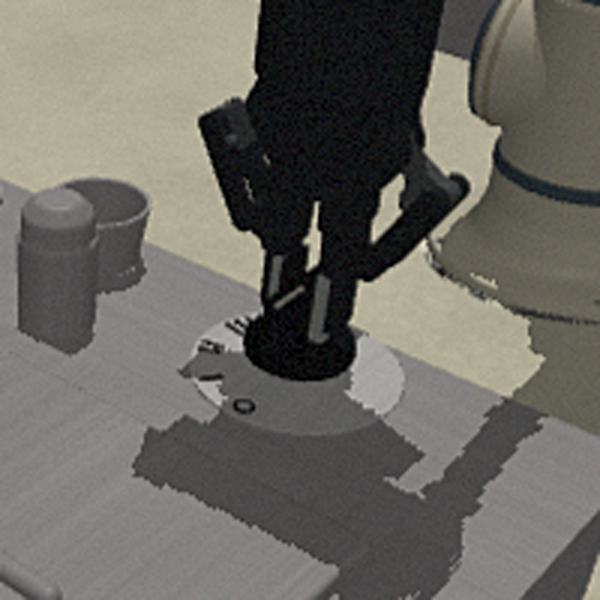

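The skirt has visibly risen off the plate (near 300,370 in the crop) and the force matches a lift of about 7.8 mm. I'll make a small clockwise trial turn.

Emit:
{"method": "move_arm", "body": {"deltas": [{"tx":0,"ty":0,"tz":0,"roll":-0.2},{"tx":0,"ty":0,"tz":0,"roll":-0.4},{"tx":0,"ty":0,"tz":0,"roll":-0.6},{"tx":0,"ty":0,"tz":0,"roll":-0.8},{"tx":0,"ty":0,"tz":0,"roll":-1.0},{"tx":0,"ty":0,"tz":0,"roll":-1.2},{"tx":0,"ty":0,"tz":0,"roll":-1.4},{"tx":0,"ty":0,"tz":0,"roll":-1.6},{"tx":0,"ty":0,"tz":0,"roll":-1.8},{"tx":0,"ty":0,"tz":0,"roll":-2.0}]}}

```text
clock: 10.35
tool_pos: [528.3, 72.8, 201.7]
tool_rot: [-0.253, -3.129, 0.0]
ft_force: [5.7, 2.5, -9.9]
width: 16.7
```

```bash
python3 s.py
```

```text
{'tool_pos': [528.265, 72.814, 201.68], 'ft_force': [5.672, 2.511, -9.905], 'wrist_torque': [0.492, -1.172, 0.138], 'width': 16.684, 'clock': 10.35} yaw 170.76
```

Emit:
{"method": "move_arm", "body": {"deltas": [{"tx":0,"ty":0,"tz":0,"roll":-1.0},{"tx":0,"ty":0,"tz":0,"roll":-2.1},{"tx":0,"ty":0,"tz":0,"roll":-3.2},{"tx":0,"ty":0,"tz":0,"roll":-4.3},{"tx":0,"ty":0,"tz":0,"roll":-5.4},{"tx":0,"ty":0,"tz":0,"roll":-6.5},{"tx":0,"ty":0,"tz":0,"roll":-7.6},{"tx":0,"ty":0,"tz":0,"roll":-8.6},{"tx":0,"ty":0,"tz":0,"roll":-9.5},{"tx":0,"ty":0,"tz":0,"roll":-10.0}]}}

```text
clock: 11.6
tool_pos: [528.4, 73.0, 201.7]
tool_rot: [-1.553, -2.728, 0.001]
ft_force: [6.5, 4.5, -11.1]
width: 17.0
```

```bash
python3 s.py
```

```text
{'tool_pos': [528.359, 72.964, 201.736], 'ft_force': [6.509, 4.537, -11.102], 'wrist_torque': [0.598, -1.183, 0.248], 'width': 16.962, 'clock': 11.6} yaw 120.69
```

Emit:
{"method": "move_arm", "body": {"deltas": [{"tx":0,"ty":0,"tz":0,"roll":-1.0},{"tx":0,"ty":0,"tz":0,"roll":-2.0},{"tx":0,"ty":0,"tz":0,"roll":-2.8},{"tx":0,"ty":0,"tz":0,"roll":-3.1},{"tx":0,"ty":0,"tz":0,"roll":-3.1},{"tx":0,"ty":0,"tz":-0.04,"roll":-3.1},{"tx":0,"ty":0,"tz":-0.08,"roll":-3.1},{"tx":0,"ty":0,"tz":-0.12,"roll":-3.1},{"tx":0,"ty":0,"tz":-0.14,"roll":-3.1},{"tx":0,"ty":0,"tz":-0.14,"roll":-3.1}]}}

```text
clock: 12.85
tool_pos: [528.4, 73.0, 198.5]
tool_rot: [-1.906, -2.497, -0.001]
ft_force: [3.7, 4.4, -2.0]
width: 16.9
```

```bash
python3 s.py
```

```text
{'tool_pos': [528.43, 73.035, 198.497], 'ft_force': [3.736, 4.396, -1.967], 'wrist_torque': [0.591, -0.688, -0.018], 'width': 16.941, 'clock': 12.85} yaw 105.29
```

Emit:
{"method": "move_arm", "body": {"deltas": [{"tx":0,"ty":0,"tz":0.07,"roll":0},{"tx":0,"ty":0,"tz":0.14,"roll":0},{"tx":0,"ty":0,"tz":0.14,"roll":0},{"tx":0,"ty":0,"tz":0.14,"roll":-0.18},{"tx":0,"ty":0,"tz":0.14,"roll":-0.36},{"tx":0,"ty":0,"tz":0.14,"roll":-0.36},{"tx":0,"ty":0,"tz":0.09,"roll":-0.36},{"tx":0,"ty":0,"tz":0.04,"roll":-0.36},{"tx":0,"ty":0,"tz":0,"roll":-0.36},{"tx":0,"ty":0,"tz":0,"roll":-0.36}]}}

```text
clock: 14.1
tool_pos: [528.4, 73.0, 198.3]
tool_rot: [-1.945, -2.467, -0.001]
ft_force: [3.0, 4.5, -3.2]
width: 17.0
```

```bash
python3 s.py
```

```text
{'tool_pos': [528.442, 72.996, 198.342], 'ft_force': [3.016, 4.457, -3.215], 'wrist_torque': [0.595, -0.648, 0.047], 'width': 17.024, 'clock': 14.1} yaw 103.5
```

Emit:
{"method": "move_arm", "body": {"deltas": [{"tx":0,"ty":0,"tz":0.07,"roll":0},{"tx":0,"ty":0,"tz":0.14,"roll":0},{"tx":0,"ty":0,"tz":0.14,"roll":0},{"tx":0,"ty":0,"tz":0.14,"roll":-0.18},{"tx":0,"ty":0,"tz":0.14,"roll":-0.36},{"tx":0,"ty":0,"tz":0.09,"roll":-0.36},{"tx":0,"ty":0,"tz":0.04,"roll":-0.36},{"tx":0,"ty":0,"tz":0,"roll":-0.36},{"tx":0,"ty":0,"tz":0,"roll":-0.36},{"tx":0,"ty":0,"tz":0,"roll":-0.36}]}}

```text
clock: 15.35
tool_pos: [528.5, 73.0, 197.9]
tool_rot: [-1.983, -2.436, -0.0]
ft_force: [4.2, 4.0, -4.9]
width: 16.8
```

```bash
python3 s.py
```

```text
{'tool_pos': [528.459, 73.033, 197.921], 'ft_force': [4.207, 3.977, -4.922], 'wrist_torque': [0.578, -0.861, 0.044], 'width': 16.84, 'clock': 15.35} yaw 101.7
```

Emit:
{"method": "move_arm", "body": {"deltas": [{"tx":0,"ty":0,"tz":0,"roll":0},{"tx":0,"ty":0,"tz":0,"roll":0},{"tx":0,"ty":0,"tz":-0.01,"roll":0},{"tx":0,"ty":0,"tz":-0.02,"roll":0},{"tx":0,"ty":0,"tz":-0.03,"roll":0},{"tx":0,"ty":0,"tz":-0.03,"roll":0},{"tx":0,"ty":0,"tz":-0.03,"roll":0},{"tx":0,"ty":0,"tz":-0.03,"roll":0},{"tx":0,"ty":0,"tz":-0.03,"roll":0},{"tx":0,"ty":0,"tz":-0.03,"roll":0}]}}

```text
clock: 16.6
tool_pos: [528.5, 73.0, 196.3]
tool_rot: [-1.983, -2.435, 0.0]
ft_force: [5.4, 3.9, -6.8]
width: 16.8
```

```bash
python3 s.py
```

```text
{'tool_pos': [528.46, 72.967, 196.318], 'ft_force': [5.438, 3.943, -6.797], 'wrist_torque': [0.652, -0.817, -0.163], 'width': 16.754, 'clock': 16.6} yaw 101.67
```

Emit:
{"method": "move_arm", "body": {"deltas": [{"tx":0,"ty":0,"tz":-0.01,"roll":0},{"tx":0,"ty":0,"tz":-0.02,"roll":0},{"tx":0,"ty":0,"tz":-0.03,"roll":0},{"tx":0,"ty":0,"tz":-0.04,"roll":0},{"tx":0,"ty":0,"tz":-0.05,"roll":0},{"tx":0,"ty":0,"tz":-0.05,"roll":0},{"tx":0,"ty":0,"tz":-0.05,"roll":0},{"tx":0,"ty":0,"tz":-0.05,"roll":0},{"tx":0,"ty":0,"tz":-0.05,"roll":0},{"tx":0,"ty":0,"tz":-0.05,"roll":0}]}}

```text
clock: 17.85
tool_pos: [528.5, 73.0, 194.7]
tool_rot: [-1.984, -2.435, -0.0]
ft_force: [5.1, 4.3, -3.9]
width: 16.9
```

```bash
python3 s.py
```

```text
{'tool_pos': [528.46, 73.023, 194.74], 'ft_force': [5.146, 4.316, -3.945], 'wrist_torque': [0.646, -0.761, -0.215], 'width': 16.879, 'clock': 17.85} yaw 101.67
```

Emit:
{"method": "move_arm", "body": {"deltas": [{"tx":0,"ty":0,"tz":-0.01,"roll":0},{"tx":0,"ty":0,"tz":-0.02,"roll":0},{"tx":0,"ty":0,"tz":-0.025,"roll":0},{"tx":0,"ty":0,"tz":-0.025,"roll":0},{"tx":0,"ty":0,"tz":-0.025,"roll":0},{"tx":0,"ty":0,"tz":-0.025,"roll":0},{"tx":0,"ty":0,"tz":-0.025,"roll":0},{"tx":0,"ty":0,"tz":-0.025,"roll":0},{"tx":0,"ty":0,"tz":-0.025,"roll":0},{"tx":0,"ty":0,"tz":-0.025,"roll":0}]}}

```text
clock: 19.1
tool_pos: [528.5, 73.0, 194.1]
tool_rot: [-1.984, -2.435, -0.001]
ft_force: [4.1, 4.1, -3.1]
width: 16.7
```

```bash
python3 s.py
```

```text
{'tool_pos': [528.477, 73.034, 194.099], 'ft_force': [4.136, 4.102, -3.112], 'wrist_torque': [0.606, -0.544, -0.221], 'width': 16.655, 'clock': 19.1} yaw 101.66
```

The selector is within about 0.3 mm of its seated height, so I'll let go and let the spring finish.

Emit:
{"method": "move_arm", "body": {"deltas": [{"tx":0,"ty":0,"tz":0,"roll":0},{"tx":0,"ty":0,"tz":0,"roll":0},{"tx":0,"ty":0,"tz":0,"roll":0},{"tx":0,"ty":0,"tz":0,"roll":0},{"tx":0,"ty":0,"tz":0,"roll":0},{"tx":0,"ty":0,"tz":0,"roll":0},{"tx":0,"ty":0,"tz":0,"roll":0},{"tx":0,"ty":0,"tz":0,"roll":0},{"tx":0,"ty":0,"tz":0,"roll":0},{"tx":0,"ty":0,"tz":0,"roll":0}], "hand": 0.6}}

```text
clock: 20.35
tool_pos: [528.2, 72.6, 194.7]
tool_rot: [-1.984, -2.436, -0.0]
ft_force: [0.3, 0.0, -0.2]
width: 51.1
```

```bash
python3 s.py
```

```text
{'tool_pos': [528.242, 72.639, 194.668], 'ft_force': [0.25, 0.03, -0.212], 'wrist_torque': [-0.014, -0.008, -0.002], 'width': 51.105, 'clock': 20.35} yaw 101.67
```

Released with no contact. Next I'll rise straight up, then move toward the robot so the top view is clear.

Emit:
{"method": "move_arm", "body": {"deltas": [{"tx":0,"ty":0,"tz":0.3,"roll":0},{"tx":0,"ty":0,"tz":0.8,"roll":0},{"tx":0,"ty":0,"tz":1.4,"roll":0},{"tx":0,"ty":0,"tz":2.0,"roll":0},{"tx":0,"ty":0,"tz":2.6,"roll":0},{"tx":0,"ty":0,"tz":3.0,"roll":0},{"tx":0,"ty":0.5,"tz":3.2,"roll":0},{"tx":0,"ty":1.3,"tz":3.2,"roll":0},{"tx":-0.3,"ty":2.3,"tz":3.2,"roll":0},{"tx":-0.6,"ty":3.3,"tz":3.2,"roll":0}]}}

```text
clock: 21.6
tool_pos: [503.5, 206.8, 322.5]
tool_rot: [-1.983, -2.436, 0.0]
ft_force: [0.1, 0.7, 0.3]
width: 51.0
```

Emit:
{"method": "move_arm", "body": {"deltas": [{"tx":-0.4,"ty":1.0,"tz":0,"roll":0},{"tx":-0.8,"ty":2.0,"tz":0,"roll":0},{"tx":-1.2,"ty":3.0,"tz":0,"roll":0},{"tx":-1.6,"ty":4.0,"tz":0,"roll":0},{"tx":-2.0,"ty":5.0,"tz":0,"roll":0},{"tx":-2.4,"ty":6.0,"tz":0,"roll":0},{"tx":-2.8,"ty":7.0,"tz":0,"roll":0},{"tx":-3.1,"ty":7.6,"tz":0,"roll":0},{"tx":-3.2,"ty":8.0,"tz":0,"roll":0},{"tx":-3.2,"ty":8.0,"tz":0,"roll":0}]}}

```text
clock: 22.85
tool_pos: [375.6, 525.6, 322.0]
tool_rot: [-1.982, -2.437, 0.002]
ft_force: [1.1, -0.4, -0.0]
width: 51.7
```

```bash
python3 s.py; python3 - <<'E'
from h import *
r=snap('top','top5'); s=snap('scene','scene5')
a=cv2.resize(r['pixels'][220:340,225:395],None,fx=4,fy=4,interpolation=cv2.INTER_CUBIC)
cv2.imwrite('pics/zt5.png',a)
s0=dict(np.load('scene0.npz'))['pixels']
cv2.imwrite('pics/zs5.png',np.hstack([cv2.resize(x[180:260,340:440],None,fx=4,fy=4,interpolation=cv2.INTER_CUBIC) for x in (s0,s['pixels'])]))
E
```

```text
{'tool_pos': [375.61, 525.608, 321.991], 'ft_force': [1.134, -0.447, -0.019], 'wrist_torque': [0.047, 0.017, 0.026], 'width': 51.734, 'clock': 22.85} yaw 101.76
```

View pics/zt5.png

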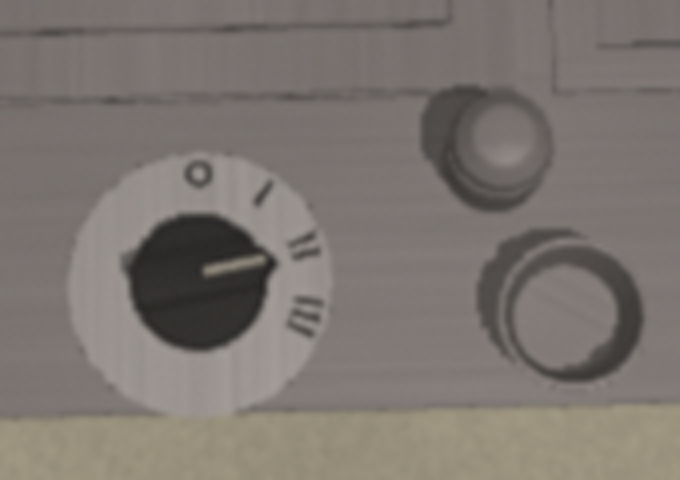

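View pics/zs5.png

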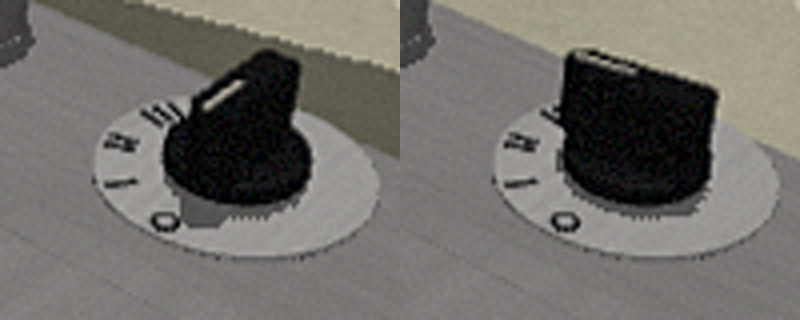

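The pointer now sits just past the two-bar mark, near (270,262) in the crop. The skirt's lower edge is in the same row (about 205) before and after, so it looks seated. I'll check height and angle numerically.

```bash
python3 - <<'E'
from h import *
def W(r):
    f=240/np.tan(np.radians(float(r['fovy']))/2);M=r['world_from_camera']
    v,u=np.mgrid[0:480,0:640]; D=r['depth']; C=np.stack([(u-r['cx'])/f*D,(v-r['cy'])/f*D,D],-1); return C@M[:3,:3].T+M[:3,3]
for t in ('top0','top5','scene0','scene5'):
    r=dict(np.load(t+'.npz')); w=W(r); d=np.hypot(w[...,0]-528.2,w[...,1]-72.6); z=w[...,2]
    m=(d<24)&(z>208); m2=(d<26)&(d>14)&(z<200)&(z>183); pl=(d>33)&(d<50)&(z<185)&(z>165)
    print(t,'top z',np.median(z[m]).round(2),m.sum(),'skirt',np.median(z[m2]).round(2),m2.sum(),'plate',np.median(z[pl]).round(2))
    if t[:3]=='top':
        P=w[m][:,:2]; e=np.linalg.eigh(np.cov(P.T))[1][:,1]; print('  bar ang cw',np.degrees(np.arctan2(-e[1],e[0]))%180)
        h=cv2.cvtColor(r['pixels'],cv2.COLOR_BGR2GRAY); L=w[m&(h>80)]; c=L.mean(0)-[528.2,72.6,0]; print('  line cw',np.degrees(np.arctan2(-c[1],c[0])),len(L))
a,b=np.load('top0.npz')['pixels'].astype(int),np.load('top5.npz')['pixels'].astype(int)
df=abs(a-b).max(2)>40; 
for n,S in {'Rsel':np.s_[245:325,410:490],'cup/shaker':np.s_[235:320,330:390],'pans':np.s_[60:245,190:520]}.items(): print(n,df[S].sum())
E
```

```text
top0 top z 217.73 361 skirt 188.19 407 plate 176.75
  bar ang cw 179.69196446726383
  line cw -2.162374101980614 35
top5 top z 218.08 359 skirt 188.28 383 plate 176.75
  bar ang cw 78.48835708224208
  line cw 76.78401177287493 36
scene0 top z 218.04 271 skirt 188.71 236 plate 177.12
scene5 top z 217.41 362 skirt 189.23 271 plate 177.02
Rsel 0
cup/shaker 0
pans 0
```

Its height is unchanged from before, so it is seated. It has turned about 78.9°, which is two bars plus about 0.12 rad, and nothing else has moved.

```bash
python3 -c "
from cell import sign_off; print(sign_off())"
```

```text
the job is handed in; nothing more can be done
None
```

The left selector, for the well under the covered pan, is switched on at the two-bar setting. I lifted it about 8 mm and turned it clockwise. I then tried for the seat by lowering it lightly at about 75.5°, 77.3° and 79.1°. It dropped in at the third, about 0.12 rad past the two-bar mark. I lowered it to within about 0.3 mm of seated, let go so the spring could finish, and moved the arm clear. The job was handed in at about 23 s.

**Last checks:**
- **Seating:** the bar top and skirt stand at the same height as at the start, within camera noise (218.1 against 217.7 mm, and 188.3 against 188.2 mm).
- **Angle:** the cameras show a turn of about 78.9°, against 79.1° from the arm's own reading.
- **Force:** the highest reading was about 14 N, taken at the end of each move, and about zero after letting go.
- **Surroundings:** the other selector, the pans, the cup and the shaker show no change in the top picture.

**Didn't go cleanly:**
- One move was refused for missing keys before anything was touched.
- The second and third tries read unclearly at first (about -3 and -5 N). I lowered a little further at the third, and it sank steadily into the seat.
- While seated, before I let go, there was a small twist of about 0.2 N m on the wrist, which vanished on release.

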